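Make up the table caddy and the supper tray

ROBOT

A 7-joint arm with a two-finger parallel gripper is mounted at the origin on a cart in front of the work surface, level with it; the furniture and walls round the work are solid. World frame = base frame: x ahead of the robot, y to its left, z up, the work surface at z = 0. Lengths are in mm, angles in rad, forces in N, time in s.
With the tool pointing down it reaches from about 400 to 875 mm from the base axis. Payload 4.4 kg.
Tool frame: the origin (TCP) lies midway between the tips of the shut fingers; the grasp point (between the pads) lies 19 mm behind it; z points along the fingers, y is the line along which they close (so a half turn about z gives the same grasp; the last joint's range is limited). The gripper opens to 85 mm and grips with 20 to 120 N. Pads are 22 mm wide; open, the fingers measure 114 mm over their backs; the gripper's body (76 mm by 85 mm) begins 54 mm behind the grasp point. The pads swing forward as they close: fully open they stand 13 mm farther back than shut.
Start: joints at [-1.194, 0.628, 0.038, 1.517, -0.027, 0.996, -0.02], TCP at [278.485, 587.336, 231.313] pointing down, gripper open.
Joint ranges: [-3.06, 3.06], [-0.37, 2.12], [-1.25, 1.32], [0.18, 2.47], [-1.1, 4.24], [0.23, 1.98], [-2.94, 2.94]. Speed limits (rad/s): [2.57, 2.57, 3.14, 3.14, 3.14, 3.14, 3.14].

INTERFACE

Orientations are given as [roll, pitch, yaw] about the fixed x, y, z axes, in that order (R = Rz(yaw) Ry(pitch) Rx(roll)).
In Python, from cell import read_state, get_image, finish_job gives the robot as it stands.
- The arm moves only by the tool send_rows, never from a script. Its argument "series" is a list of rows, each an object of numbers: "ax", "ay", "az": the turn, a rotation vector about the tool's x, y, z in rad; "dx", "dy", "dz": the shift along the tool's x, y, z in cm; "hand": the closure, from 0 (fully open) to 1 (shut). In form: [{"ax": .., "ay": .., "az": .., "dx": .., "dy": .., "dz": .., "hand": ..}, ...]. A call has 1 to 10 rows; each row is the pose to reach, as a shift and turn from the pose commanded when the call began, along the tool's axes at that moment; what a row does not reach only later rows make up. A row lasts 1/10 s, in which the tool goes at most 50 mm and 8.59 degrees, less where a joint would pass 70% of its speed; a pose out of reach is approached as far as the arm can. A call with a gripper value outside its range is refused whole. The fingers move at their own pace and stop on an object; the grip force is fixed at half the most. Time passes only in rows, so rows that repeat a pose let the fingers close. It gives the time, the measured TCP pose, the force, the opening and the grip force at its end, in the units of the state.
- read_state(): the state, without advancing time (a new reading comes with each control period).
- get_image(name): name is "scene" or "top" or "wrist"; returns a dict with "pixels" (480x640x3 uint8, red, green, blue), "mtx" (3x3 intrinsics, pixels), "k1" (the pictures are not rectified: a ray, as slopes to the right and down, at radius r is drawn at 1 + k1 r^2 times it, then the intrinsics apply), "R" (3x3) and "t" (3): a world point X has camera coordinates R X + t. Camera axes: x right, y down, z forward; pixel columns grow to the right and rows downward; lengths in mm; the calibration is good to about 2 mm. A picture is of the moment at which its call begins. There is no depth.
- finish_job(): hands the job in; it is judged then, once.
The state is a dict: "clock": time; "qpos": joint angles; "qd": joint speeds; "tau": joint torques, N m; "eef_pos": TCP position; "tool_rot": TCP orientation; "force": force on the tool from outside, world axes, zero at the start; "torque": the same for the moment, N m; "width": finger opening in mm; "gripper_force": force on a finger pad.
Only numpy, scipy, OpenCV 4.12 (cv2) and the standard library are available. Lean on these libraries where they do the work, as an engineer would, in place of code of your own. Each camera call takes 0.05 s, during which the arm holds its last target. There are 200 camera calls.

TASK

Make up the two sets: on the small wooden caddy with two equal round recesses stand the spice jar in the left recess and the salt shaker in the right one (as seen from the robot); on the longer wooden tray put the garlic bulb in the round recess and the lemon, lying lengthwise, in the oblong one. Each thing sits fully down in its recess, with jar, shaker and garlic upright. Leave the onion and the kitchen timer where they are.

Things in the scene. Friction and masses are not known exactly. Their poses are not given: they have to be found in the camera images.
- jar_center (a point): Glass spice jar with a screw cap, round, 44 mm across, 100 mm tall (0.11 kg). The point is on its axis, 50 mm above its foot; its z axis points up.
- salt_center (a point): Salt shaker of glass with a grey domed top, round, 44 mm across, 90 mm tall (0.1 kg). The point is on its axis, 45 mm above its foot; its z axis points up.
- garlic_center (a point): Garlic bulb, pale, round, 56 mm across at the belly, 56 mm tall with the thin neck up. The point is on its axis, 28 mm above its underside; z points up.
- lemon_center (a point): Lemon lying on its side: 83 mm long along its own x axis, 58 mm across and 58 mm high. The point is at its centre, 29 mm above the surface. At the start its long axis lies roughly fore and aft, up to 0.5 rad either way. It can roll about its long axis if nudged.
- caddy: Small wooden caddy, fixed: flat light-wood block with dark ends, 172 mm long (its x, which points to the left) by 86 mm (y), 14 mm high. Two round grey-lined recesses 6 mm deep, floor 8 mm above the worktop: each 62 mm across, centred at x = +41 mm, y = 0 (left, spice jar) and x = -41 mm, y = 0 (right, salt). Origin: centre of its underside, z up.
- supper_tray: Longer wooden tray, fixed: flat light-wood block with dark ends, 209 mm long (its x) by 86 mm (y), 14 mm high. Grey-lined recesses 6 mm deep, floor 8 mm above the worktop: round, 72 mm across, centred at x = -54.5 mm, y = 0 (garlic); oblong, 99 mm along x by 74 mm along y, at x = +41 mm, y = 0 (lemon, long axis along x). Origin: centre of its underside, z up.
- onion_center (a point): Red onion, round, 67 mm across, 71 mm tall, a bystander that stays put. The point is at half height on its axis.
- timer_center (a point): Round kitchen timer, 62 mm across, 43 mm tall, a bystander that stays put. The point is at half height on its axis.
Not all that is in view belongs to the job. What is shaped like the part that bears lemon_center but pink or turquoise is not meant.

How it is judged:
By the outcome, as a careful person would: the job done as asked, in the order asked, and still so for the second after the job is handed in, with the robot touching nothing.
It also fails if it takes over 122 s, if anything falls off the work surface, if the arm or the gripper's body presses on something with over 40 N, if the wrist force passes 120 N, or if a joint passes its speed limit or range.

## Working session

There is one attempt and no reset: what is moved stays moved. The work goes in short steps, Python scripts to look and compute and a tool call to move; the robot and the scene stay as the last step left them, time stands still between calls to the robot, and variables do not carry over. Pictures are saved under pics/ and viewed, at most 14 in all, crops included, and the job is handed in when it is done.

Besides the shell and the picture viewer there is one more tool, called after "Request:" as name(argument=value, ...), one argument or row to a line, values as JSON. send_rows: Moves the arm, as the interface text tells. Its arguments: {"type":"object","properties":{"series":{"type":"array","items":{"type":"object","properties":{"ax":{"type":"number"},"ay":{"type":"number"},"az":{"type":"number"},"dx":{"type":"number"},"dy":{"type":"number"},"dz":{"type":"number"},"hand":{"type":"number"}}}}},"required":["series"]}

```bash
ls; mkdir -p pics; cat > h.py <<'E'
import numpy as np, cv2
from cell import read_state, get_image, finish_job
def grab(n,f):
    d=get_image(n); cv2.imwrite(f,cv2.cvtColor(d['pixels'],cv2.COLOR_RGB2BGR))
    np.savez(f[:-4]+'.npz',**{k:np.array(v) for k,v in d.items()}); return d
def ray(d,u,v):
    K=np.array(d['mtx'],float);k=float(d['k1'])
    p=cv2.undistortPoints(np.array([[[u,v]]],float),K,np.array([k,0,0,0.]))[0,0]
    R=np.array(d['R']);t=np.array(d['t']).ravel()
    return -R.T@t, R.T@np.array([p[0],p[1],1])
def at(d,u,v,z):
    o,r=ray(d,u,v); return o+r*(z-o[2])/r[2]
def proj(d,X):
    R=np.array(d['R']);t=np.array(d['t']).ravel();K=np.array(d['mtx'],float)
    p,_=cv2.projectPoints(np.array(X,float).reshape(-1,1,3),cv2.Rodrigues(R)[0],t,K,np.array([float(d['k1']),0,0,0.]))
    return p[:,0]
def load(f): return dict(np.load(f))
E
python3 - <<'E'
from h import *
for n in ('scene','top'):
    d=grab(n,f'pics/{n}0.png'); print(n,-np.array(d['R']).T@np.array(d['t']),d['k1'])
print(read_state())
E
```

```text
pics
scene [-245.93027181 -978.61940528  810.34836911] -0.20184199931051122
top [ -12.66534914   34.63810685 1603.25543343] -0.12767404941800675
{'clock': 0.1, 'qpos': array([-1.1937971 ,  0.62924595,  0.03846855,  1.51824225, -0.02698618,
        0.99633955, -0.01999194]), 'qd': array([-5.43063589e-04, -3.20601236e-03, -2.19218129e-04, -3.15079252e-03,
        3.73059251e-05,  2.92108884e-03, -3.64387319e-04]), 'tau': array([ 3.04119414e-03, -5.64535975e+01,  1.23046428e+00, -1.93975210e+01,
        1.12814549e-02,  5.30816716e-03, -9.71583347e-06]), 'eef_pos': array([278.25462448, 586.81206064, 230.49472421]), 'tool_rot': array([-3.13987667e+00,  4.22185092e-05,  2.69879038e+00]), 'force': array([-0.08865895,  0.08009726, -0.3573524 ]), 'torque': array([-0.0276091 ,  0.0268721 ,  0.06166643]), 'gripper_force': 0.0, 'width': 85.46832908311319}
```

View pics/top0.png

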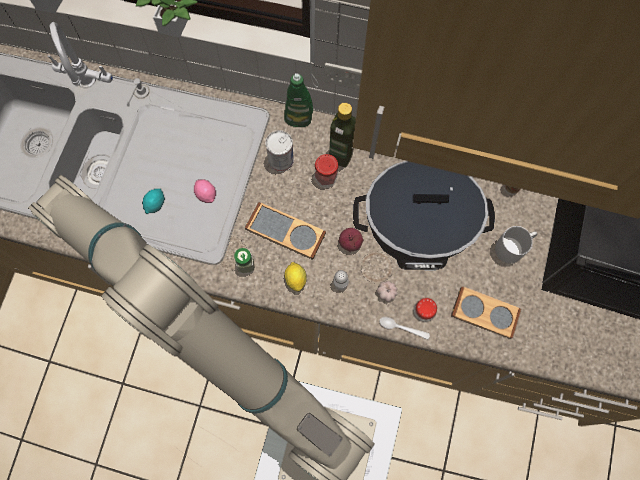

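View pics/scene0.png

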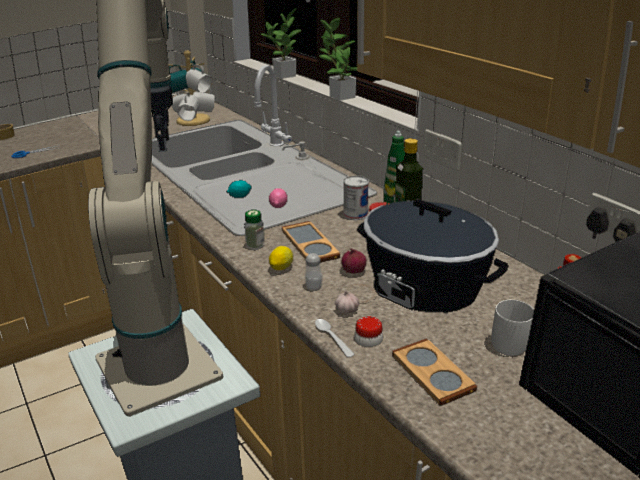

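The top view shows: lemon yellow (295,277), with pink (204,190) and turquoise (153,200) decoys in the sink; green-capped jar (243,258); salt (341,281); garlic (387,291); onion (350,239); red timer (427,308); tray (286,230); caddy (486,312). The scene view agrees. I'll confirm these in one enlarged crop.

```bash
python3 - <<'E'
import cv2
i=cv2.imread('pics/top0.png')[195:345,225:530]
cv2.imwrite('pics/c1.png',cv2.resize(i,None,fx=2.6,fy=2.6,interpolation=cv2.INTER_CUBIC))
E
```

```text
(no output)
```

View pics/c1.png

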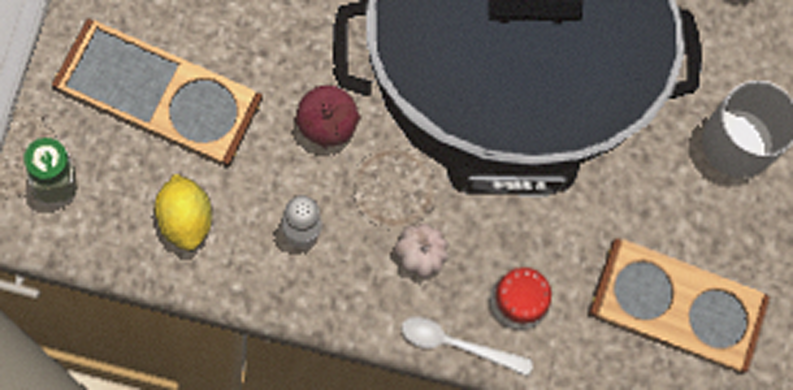

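```bash
python3 - <<'E'
from h import *
d=load('pics/top0.npz')
c=lambda x,y:(225+x/2.6,195+y/2.6)
P={'tr_round':(204,111,8),'tr_obl':(124,73,8),'cad_L':(643,290,8),'cad_R':(719,319,8),'jar':(46,159,100),'salt':(302,208,85),'garlic':(422,250,30),'lemon':(184,213,29),'onion':(327,116,40),'timer':(524,294,43),
'trA':(88,20,14),'trB':(261,95,14),'trC':(230,163,14),'trD':(55,85,14),'cA':(617,240,14),'cB':(767,294,14),'cC':(745,370,14),'cD':(592,315,14),'lem1':(176,174,29),'lem2':(194,250,29)}
Q={}
for n,(x,y,z) in P.items():
    q=at(d,*c(x,y),z);Q[n]=q; print(n,q.round(0)[:2],np.hypot(*q[:2]).round())
def ang(a,b): e=Q[b]-Q[a]; return np.arctan2(e[1],e[0]).round(3),np.linalg.norm(e).round()
for a in (('trA','trB'),('trD','trC'),('trD','trA'),('tr_round','tr_obl'),('cA','cB'),('cD','cC'),('cD','cA'),('cad_R','cad_L'),('lem2','lem1')): print(a,ang(*a))
E
```

```text
tr_round [529. 202.] 567.0
tr_obl [549. 296.] 624.0
cad_L [ 456. -287.] 539.0
cad_R [ 445. -370.] 579.0
jar [410. 330.] 526.0
salt [430.  74.] 436.0
garlic [434. -54.] 437.0
lemon [410. 191.] 452.0
onion [546.  73.] 551.0
timer [ 411. -163.] 442.0
trA [596. 349.] 691.0
trB [560. 147.] 579.0
trC [479. 160.] 505.0
trD [515. 362.] 630.0
cA [ 500. -250.] 559.0
cB [ 482. -414.] 635.0
cC [ 398. -404.] 567.0
cD [ 415. -239.] 479.0
lem1 [448. 210.] 495.0
lem2 [375. 171.] 412.0
('trA', 'trB') (np.float64(-1.747), np.float64(205.0))
('trD', 'trC') (np.float64(-1.75), np.float64(205.0))
('trD', 'trA') (np.float64(-0.157), np.float64(82.0))
('tr_round', 'tr_obl') (np.float64(1.363), np.float64(96.0))
('cA', 'cB') (np.float64(-1.678), np.float64(165.0))
('cD', 'cC') (np.float64(-1.676), np.float64(165.0))
('cD', 'cA') (np.float64(-0.126), np.float64(85.0))
('cad_R', 'cad_L') (np.float64(1.445), np.float64(84.0))
('lem2', 'lem1') (np.float64(0.49), np.float64(83.0))
```

Positions fit the given sizes (tray 205, caddy 165, lemon 83 mm) and reach. The green-capped jar (243,258), yellow lemon (295,277) and salt (341,281) match the descriptions. Next I'll move above the jar.

```bash
cat >> h.py <<'E'
def go(x,y,z,yaw):
    s=read_state();p=s['eef_pos'];w=s['tool_rot'][2];c,q=np.cos(w),np.sin(w)
    e=np.array([x,y,z])-p
    az=-((yaw-w+np.pi)%(2*np.pi)-np.pi)
    print('t',s['clock'],'dx %.2f dy %.2f dz %.2f az %.3f'%((c*e[0]+q*e[1])/10,(q*e[0]-c*e[1])/10,-e[2]/10,az),'dist',np.linalg.norm(e).round(),'F',s['force'].round(1),'w',round(s['width'],1))
E
python3 -c "
from h import *
go(410,330,220,1.455)"
```

```text
t 0.1 dx -22.91 dy -17.56 dz 1.05 az 1.244 dist 289.0 F [-0.1  0.1 -0.4] w 85.5
```

Request:
send_rows(
  series=[
    {"dx": -22.9,"dy": -17.6,"dz": 1.0,"az": 1.244,"hand": 0},
    {"dx": -22.9,"dy": -17.6,"dz": 1.0,"az": 1.244,"hand": 0},
    {"dx": -22.9,"dy": -17.6,"dz": 1.0,"az": 1.244,"hand": 0},
    {"dx": -22.9,"dy": -17.6,"dz": 1.0,"az": 1.244,"hand": 0},
    {"dx": -22.9,"dy": -17.6,"dz": 1.0,"az": 1.244,"hand": 0},
    {"dx": -22.9,"dy": -17.6,"dz": 1.0,"az": 1.244,"hand": 0},
    {"dx": -22.9,"dy": -17.6,"dz": 1.0,"az": 1.244,"hand": 0},
    {"dx": -22.9,"dy": -17.6,"dz": 1.0,"az": 1.244,"hand": 0},
    {"dx": -22.9,"dy": -17.6,"dz": 1.0,"az": 1.244,"hand": 0},
    {"dx": -22.9,"dy": -17.6,"dz": 1.0,"az": 1.244,"hand": 0},
  ],
)

```text
invalid input at $.series[0]: expected keys ax, ay, az, dx, dy, dz, hand
```

```bash
python3 -c "
from h import *
d=grab('wrist','pics/w1.png')
go(410,330,220,1.455)
print(proj(d,[[410,330,100],[410,330,0]]))"
```

```text
t 0.15 dx -22.91 dy -17.57 dz 1.06 az 1.244 dist 289.0 F [-0.2  0.4 -0.1] w 85.1
[[ 99.22236187 500.33875466]
 [147.91323714 416.79583594]]
```

View pics/w1.png

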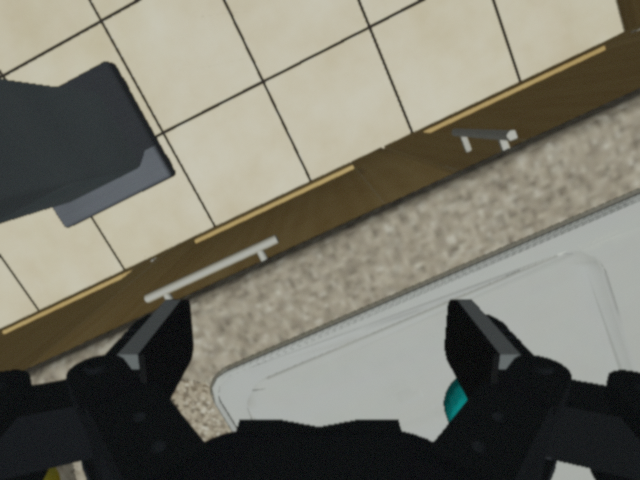

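The move was refused because every key is required. The wrist picture shows only the start pose: fingers at (150,350) and (490,350), sink below.

Request:
send_rows(
  series=[
    {"ax": 0,"ay": 0,"az": 1.244,"dx": -22.9,"dy": -17.6,"dz": 1.0,"hand": 0},
    {"ax": 0,"ay": 0,"az": 1.244,"dx": -22.9,"dy": -17.6,"dz": 1.0,"hand": 0},
    {"ax": 0,"ay": 0,"az": 1.244,"dx": -22.9,"dy": -17.6,"dz": 1.0,"hand": 0},
    {"ax": 0,"ay": 0,"az": 1.244,"dx": -22.9,"dy": -17.6,"dz": 1.0,"hand": 0},
    {"ax": 0,"ay": 0,"az": 1.244,"dx": -22.9,"dy": -17.6,"dz": 1.0,"hand": 0},
    {"ax": 0,"ay": 0,"az": 1.244,"dx": -22.9,"dy": -17.6,"dz": 1.0,"hand": 0},
    {"ax": 0,"ay": 0,"az": 1.244,"dx": -22.9,"dy": -17.6,"dz": 1.0,"hand": 0},
    {"ax": 0,"ay": 0,"az": 1.244,"dx": -22.9,"dy": -17.6,"dz": 1.0,"hand": 0},
    {"ax": 0,"ay": 0,"az": 1.244,"dx": -22.9,"dy": -17.6,"dz": 1.0,"hand": 0},
    {"ax": 0,"ay": 0,"az": 1.244,"dx": -22.9,"dy": -17.6,"dz": 1.0,"hand": 0},
  ],
)

```text
clock: 1.15
eef_pos: [409.8, 330.1, 221.1]
tool_rot: [-3.141, 0.0, 1.455]
force: [-0.1, -0.6, 0.4]
width: 85.5
gripper_force: 0.0
```

```bash
python3 -c "
from h import *
d=grab('wrist','pics/w2.png')
go(410,330,220,1.455)
print(proj(d,[[410,330,100],[410,330,0],[410,190,29]]))"
```

```text
t 1.2 dx -0.02 dy 0.02 dz 0.11 az 0.001 dist 1.0 F [0.1 0.  0.5] w 84.8
[[315.47912609 230.11985932]
 [316.24753598 202.2929854 ]
 [334.64144982 361.96149839]]
```

View pics/w2.png

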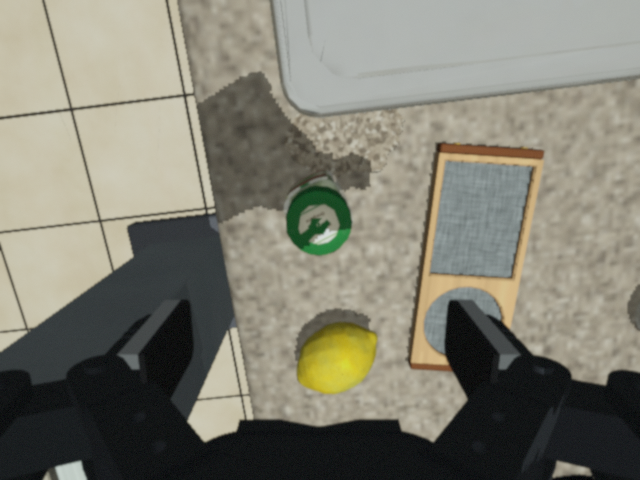

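The wrist view shows the jar cap at (319,220), lemon at (337,358) with its tip at (377,332), oblong recess centred at (480,219) and round recess near (463,322).

```bash
python3 -c "
from h import *
d=load('pics/w2.npz')
for n,u,v,z in (('jar',319,220,100),('obl',480,219,8),('round',463,323,8),('lem',337,358,29),('tip',377,330,29),('tail',299,384,29),('o1',441,161,14),('o2',530,165,14),('o3',515,278,14),('o4',430,273,14),('far1',441,143,14),('far2',543,150,14),('near1',411,367,14)): print(n,at(d,u,v,z).round(1))
q=at(d,319,220,100)
go(q[0],q[1],38,1.455)"
```

```text
jar [413.  336.4 100. ]
obl [548.9 300.4   8. ]
round [531.5 203.5   8. ]
lem [412.5 193.7  29. ]
tip [450.1 216.9  29. ]
tail [375.5 171.5  29. ]
o1 [515.9 354.6  14. ]
o2 [588.3 342.8  14. ]
o3 [576.3 244.9  14. ]
o4 [502.2 258.4  14. ]
far1 [516.5 369.   14. ]
far2 [598.6 353.7  14. ]
near1 [479.9 167.2  14. ]
t 1.2 dx 0.65 dy 0.25 dz 18.31 az 0.001 dist 183.0 F [0.1 0.  0.5] w 84.8
```

Request:
send_rows(
  series=[
    {"ax": 0,"ay": 0,"az": 0,"dx": 0.5,"dy": 0.2,"dz": 4,"hand": 0},
    {"ax": 0,"ay": 0,"az": 0,"dx": 0.5,"dy": 0.2,"dz": 8,"hand": 0},
    {"ax": 0,"ay": 0,"az": 0,"dx": 0.5,"dy": 0.2,"dz": 12,"hand": 0},
    {"ax": 0,"ay": 0,"az": 0,"dx": 0.5,"dy": 0.2,"dz": 15,"hand": 0},
    {"ax": 0,"ay": 0,"az": 0,"dx": 0.5,"dy": 0.2,"dz": 17,"hand": 0},
    {"ax": 0,"ay": 0,"az": 0,"dx": 0.5,"dy": 0.2,"dz": 18.2,"hand": 0},
    {"ax": 0,"ay": 0,"az": 0,"dx": 0.5,"dy": 0.2,"dz": 18.2,"hand": 0.2},
    {"ax": 0,"ay": 0,"az": 0,"dx": 0.5,"dy": 0.2,"dz": 18.2,"hand": 0.6},
    {"ax": 0,"ay": 0,"az": 0,"dx": 0.5,"dy": 0.2,"dz": 18.2,"hand": 1},
    {"ax": 0,"ay": 0,"az": 0,"dx": 0.5,"dy": 0.2,"dz": 18.2,"hand": 1},
  ],
)

```text
clock: 2.2
eef_pos: [413.2, 335.7, 40.7]
tool_rot: [3.14, -0.002, 1.455]
force: [-1.0, -0.2, 4.5]
width: 47.2
gripper_force: 62.0
```

Request:
send_rows(
  series=[
    {"ax": 0,"ay": 0,"az": 0,"dx": 0,"dy": 0,"dz": 0,"hand": 1},
    {"ax": 0,"ay": 0,"az": 0,"dx": 0,"dy": 0,"dz": 0,"hand": 1},
    {"ax": 0,"ay": 0,"az": 0,"dx": 0,"dy": 0,"dz": 0,"hand": 1},
    {"ax": 0,"ay": 0,"az": 0,"dx": 0,"dy": 0,"dz": 0,"hand": 1},
    {"ax": 0,"ay": 0,"az": 0,"dx": 0,"dy": 0,"dz": 0,"hand": 1},
  ],
)

```text
clock: 2.7
eef_pos: [413.2, 335.7, 40.7]
tool_rot: [3.14, -0.002, 1.455]
force: [-0.7, -0.2, 7.0]
width: 47.4
gripper_force: 62.3
```

Request:
send_rows(
  series=[
    {"ax": 0,"ay": 0,"az": 0,"dx": 0,"dy": 0,"dz": -1,"hand": 1},
    {"ax": 0,"ay": 0,"az": 0,"dx": 0,"dy": 0,"dz": -5,"hand": 1},
    {"ax": 0,"ay": 0,"az": 0,"dx": 0,"dy": 0,"dz": -10,"hand": 1},
    {"ax": 0,"ay": 0,"az": 0,"dx": 0,"dy": 0,"dz": -15,"hand": 1},
    {"ax": 0,"ay": 0,"az": 0,"dx": -3,"dy": 0.5,"dz": -17,"hand": 1},
    {"ax": 0,"ay": 0,"az": 0,"dx": -7,"dy": 1.2,"dz": -17,"hand": 1},
    {"ax": 0,"ay": 0,"az": 0,"dx": -12,"dy": 2,"dz": -17,"hand": 1},
    {"ax": 0,"ay": 0,"az": 0,"dx": -17,"dy": 2.8,"dz": -17,"hand": 1},
    {"ax": 0,"ay": 0,"az": 0,"dx": -22,"dy": 3.7,"dz": -17,"hand": 1},
    {"ax": 0,"ay": 0,"az": 0,"dx": -27,"dy": 4.5,"dz": -17,"hand": 1},
  ],
)

```text
clock: 3.7
eef_pos: [425.6, 62.4, 210.1]
tool_rot: [3.141, -0.001, 1.455]
force: [1.5, -1.4, -1.0]
width: 47.2
gripper_force: 62.3
```

Request:
send_rows(
  series=[
    {"ax": 0,"ay": 0,"az": 0,"dx": -5,"dy": 0.8,"dz": 0,"hand": 1},
    {"ax": 0,"ay": 0,"az": 0,"dx": -10,"dy": 1.7,"dz": 0,"hand": 1},
    {"ax": 0,"ay": 0,"az": 0,"dx": -15,"dy": 2.5,"dz": 0,"hand": 1},
    {"ax": 0,"ay": 0,"az": 0,"dx": -20,"dy": 3.4,"dz": 0,"hand": 1},
    {"ax": 0,"ay": 0,"az": 0,"dx": -25,"dy": 4.2,"dz": 0,"hand": 1},
    {"ax": 0,"ay": 0,"az": 0,"dx": -30,"dy": 5,"dz": 0,"hand": 1},
    {"ax": 0,"ay": 0,"az": 0,"dx": -35,"dy": 6,"dz": 0,"hand": 1},
    {"ax": 0,"ay": 0,"az": 0,"dx": -39,"dy": 7,"dz": 0,"hand": 1},
    {"ax": 0,"ay": 0,"az": 0,"dx": -43,"dy": 7.4,"dz": 0,"hand": 1},
    {"ax": 0,"ay": 0,"az": 0,"dx": -44,"dy": 7.5,"dz": 0,"hand": 1},
  ],
)

```text
clock: 4.7
eef_pos: [447.5, -387.5, 210.1]
tool_rot: [3.141, 0.005, 1.449]
force: [-0.4, 0.5, -1.8]
width: 47.2
gripper_force: 62.3
```

```bash
python3 -c "
from h import *
d=grab('wrist','pics/w3.png')
go(455,-285,48,1.455)"
```

```text
t 4.75 dx 10.18 dy -0.50 dz 16.19 az -0.006 dist 191.0 F [ 0.8 -1.2 -2. ] w 47.2
```

View pics/w3.png

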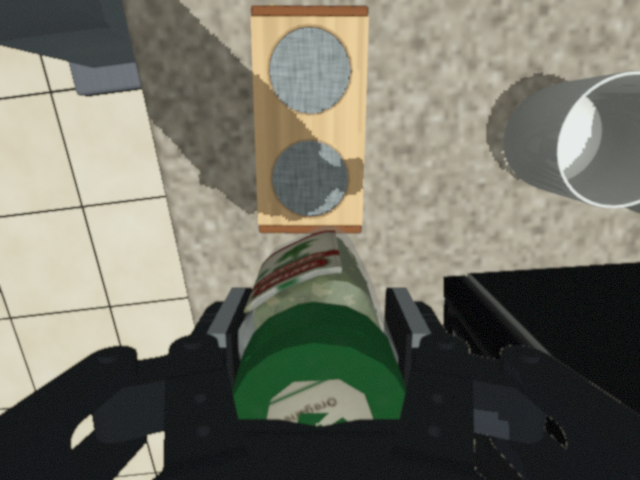

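The jar is held upright. The caddy is clear of obstacles, with its left recess at (310,70) and right recess at (310,179).

```bash
python3 -c "
from h import *
d=load('pics/w3.npz')
a=at(d,310.5,70,8);b=at(d,310.5,179,8);print(a,b,np.linalg.norm(a-b),np.arctan2(*(a-b)[[1,0]]))
m=(a+b)/2;u=(a-b)/np.linalg.norm(a-b);print(m+41*u,m-41*u)
j=m+41*u
go(j[0],j[1],49,1.455)"
```

```text
[ 456.60034444 -282.93180352    8.        ] [ 445.94892158 -365.43521162    8.        ] 83.18813110565542 1.4424036908099325
[ 456.52428018 -283.52097931    8.        ] [ 446.02498584 -364.84603583    8.        ]
t 4.75 dx 10.34 dy -0.36 dz 16.09 az -0.006 dist 191.0 F [ 0.8 -1.2 -2. ] w 47.2
```

Request:
send_rows(
  series=[
    {"ax": 0,"ay": 0,"az": 0,"dx": 4,"dy": -0.2,"dz": 0,"hand": 1},
    {"ax": 0,"ay": 0,"az": 0,"dx": 8,"dy": -0.3,"dz": 0,"hand": 1},
    {"ax": 0,"ay": 0,"az": 0,"dx": 10.2,"dy": -0.4,"dz": 3,"hand": 1},
    {"ax": 0,"ay": 0,"az": 0,"dx": 10.2,"dy": -0.4,"dz": 7,"hand": 1},
    {"ax": 0,"ay": 0,"az": 0,"dx": 10.2,"dy": -0.4,"dz": 11,"hand": 1},
    {"ax": 0,"ay": 0,"az": 0,"dx": 10.2,"dy": -0.4,"dz": 13.5,"hand": 1},
    {"ax": 0,"ay": 0,"az": 0,"dx": 10.2,"dy": -0.4,"dz": 15,"hand": 1},
    {"ax": 0,"ay": 0,"az": 0,"dx": 10.2,"dy": -0.4,"dz": 15.6,"hand": 1},
    {"ax": 0,"ay": 0,"az": 0,"dx": 10.2,"dy": -0.4,"dz": 15.9,"hand": 1},
    {"ax": 0,"ay": 0,"az": 0,"dx": 10.2,"dy": -0.4,"dz": 16.0,"hand": 1},
  ],
)

```text
clock: 5.75
eef_pos: [457.7, -279.4, 49.9]
tool_rot: [3.141, 0.0, 1.455]
force: [-0.5, 0.2, -1.6]
width: 47.3
gripper_force: 62.3
```

Request:
send_rows(
  series=[
    {"ax": 0,"ay": 0,"az": 0,"dx": 0,"dy": 0,"dz": 0,"hand": 1},
    {"ax": 0,"ay": 0,"az": 0,"dx": 0,"dy": 0,"dz": 0,"hand": 1},
    {"ax": 0,"ay": 0,"az": 0,"dx": 0,"dy": 0,"dz": 0,"hand": 1},
  ],
)

```text
clock: 6.05
eef_pos: [457.6, -279.9, 49.9]
tool_rot: [3.141, 0.0, 1.455]
force: [0.0, 0.2, -1.1]
width: 47.3
gripper_force: 62.3
```

Request:
send_rows(
  series=[
    {"ax": 0,"ay": 0,"az": 0,"dx": -0.45,"dy": 0,"dz": 0,"hand": 1},
    {"ax": 0,"ay": 0,"az": 0,"dx": -0.45,"dy": 0,"dz": 0,"hand": 1},
    {"ax": 0,"ay": 0,"az": 0,"dx": -0.45,"dy": 0,"dz": 0.1,"hand": 1},
    {"ax": 0,"ay": 0,"az": 0,"dx": -0.45,"dy": 0,"dz": 0.1,"hand": 1},
    {"ax": 0,"ay": 0,"az": 0,"dx": -0.45,"dy": 0,"dz": 0.1,"hand": 0.5},
    {"ax": 0,"ay": 0,"az": 0,"dx": -0.45,"dy": 0,"dz": 0.1,"hand": 0.2},
    {"ax": 0,"ay": 0,"az": 0,"dx": -0.45,"dy": 0,"dz": 0.1,"hand": 0},
    {"ax": 0,"ay": 0,"az": 0,"dx": -0.45,"dy": 0,"dz": 0.1,"hand": 0},
    {"ax": 0,"ay": 0,"az": 0,"dx": -0.45,"dy": 0,"dz": 0.1,"hand": 0},
    {"ax": 0,"ay": 0,"az": 0,"dx": -0.45,"dy": 0,"dz": 0.1,"hand": 0},
  ],
)

```text
clock: 7.05
eef_pos: [456.7, -284.1, 48.2]
tool_rot: [-3.141, -0.0, 1.455]
force: [-0.4, 0.1, -0.1]
width: 85.3
gripper_force: 0.0
```

Request:
send_rows(
  series=[
    {"ax": 0,"ay": 0,"az": 0,"dx": 0,"dy": 0,"dz": -2,"hand": 0},
    {"ax": 0,"ay": 0,"az": 0,"dx": 0,"dy": 0,"dz": -6,"hand": 0},
    {"ax": 0,"ay": 0,"az": 0,"dx": 0,"dy": 0,"dz": -11,"hand": 0},
    {"ax": 0,"ay": 0,"az": 0,"dx": 0,"dy": 0,"dz": -16,"hand": 0},
    {"ax": 0,"ay": 0,"az": 0,"dx": 4,"dy": -0.8,"dz": -18,"hand": 0},
    {"ax": 0,"ay": 0,"az": 0,"dx": 9,"dy": -1.7,"dz": -18,"hand": 0},
    {"ax": 0,"ay": 0,"az": 0,"dx": 14,"dy": -2.6,"dz": -18,"hand": 0},
    {"ax": 0,"ay": 0,"az": 0,"dx": 19,"dy": -3.6,"dz": -18,"hand": 0},
    {"ax": 0,"ay": 0,"az": 0,"dx": 23,"dy": -4.4,"dz": -18,"hand": 0},
    {"ax": 0,"ay": 0,"az": 0,"dx": 25,"dy": -4.7,"dz": -18,"hand": 0},
  ],
)

```text
clock: 8.05
eef_pos: [437.9, -26.0, 228.2]
tool_rot: [-3.14, -0.002, 1.46]
force: [0.4, 0.1, -0.1]
width: 85.4
gripper_force: 0.0
```

Request:
send_rows(
  series=[
    {"ax": 0,"ay": 0,"az": 0,"dx": 4,"dy": -0.8,"dz": 0,"hand": 0},
    {"ax": 0,"ay": 0,"az": 0,"dx": 8,"dy": -1.5,"dz": 0,"hand": 0},
    {"ax": 0,"ay": 0,"az": 0,"dx": 9.9,"dy": -1.9,"dz": 0,"hand": 0},
    {"ax": 0,"ay": 0,"az": 0,"dx": 9.9,"dy": -1.9,"dz": 0,"hand": 0},
    {"ax": 0,"ay": 0,"az": 0,"dx": 9.9,"dy": -1.9,"dz": 0,"hand": 0},
    {"ax": 0,"ay": 0,"az": 0,"dx": 9.9,"dy": -1.9,"dz": 0,"hand": 0},
  ],
)

```text
clock: 8.65
eef_pos: [431.7, 68.7, 228.4]
tool_rot: [3.141, 0.001, 1.453]
force: [0.5, -0.6, 0.6]
width: 85.3
gripper_force: 0.0
```

```bash
python3 -c "
from h import *
d=grab('wrist','pics/w4.png')
go(430,74,30,1.455)"
```

```text
t 8.7 dx 0.51 dy -0.23 dz 19.84 az -0.003 dist 198.0 F [-0.3  0.   0.1] w 85.6
```

View pics/w4.png

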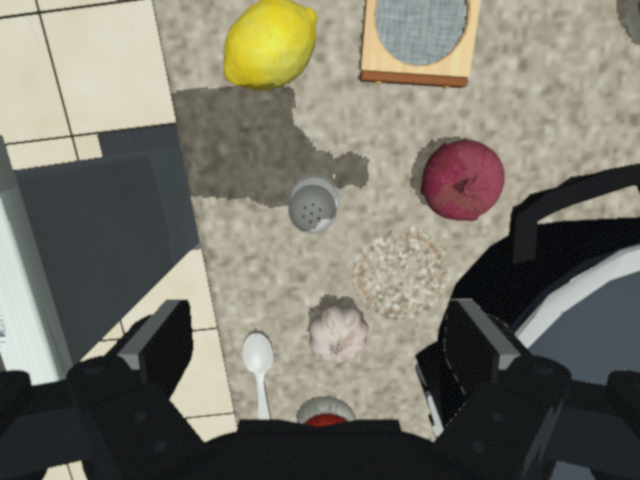

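Salt dome at (312,209), garlic at (339,333), onion (463,180), timer at the bottom edge (325,415).

```bash
python3 -c "
from h import *
d=load('pics/w4.npz')
for n,u,v,z in (('salt',312,209,82),('garlic',338.5,333,32),('round',421,17,8),('lem',270,43,29),('potL',417,357,0)): print(n,at(d,u,v,z).round(1))
q=at(d,312,209,82); go(q[0],q[1]-1,34,1.455)"
```

```text
salt [430.4  77.7  82. ]
garlic [438.1 -45.7  32. ]
round [530.9 204.7   8. ]
lem [412.7 196.3  29. ]
potL [511.8 -97.9   0. ]
t 8.7 dx 0.78 dy -0.22 dz 19.44 az -0.003 dist 195.0 F [-0.3  0.   0.1] w 85.6
```

Request:
send_rows(
  series=[
    {"ax": 0,"ay": 0,"az": 0,"dx": 0.7,"dy": -0.2,"dz": 4,"hand": 0},
    {"ax": 0,"ay": 0,"az": 0,"dx": 0.7,"dy": -0.2,"dz": 9,"hand": 0},
    {"ax": 0,"ay": 0,"az": 0,"dx": 0.7,"dy": -0.2,"dz": 13,"hand": 0},
    {"ax": 0,"ay": 0,"az": 0,"dx": 0.7,"dy": -0.2,"dz": 16,"hand": 0},
    {"ax": 0,"ay": 0,"az": 0,"dx": 0.7,"dy": -0.2,"dz": 18.5,"hand": 0},
    {"ax": 0,"ay": 0,"az": 0,"dx": 0.7,"dy": -0.2,"dz": 19.4,"hand": 0},
    {"ax": 0,"ay": 0,"az": 0,"dx": 0.7,"dy": -0.2,"dz": 19.4,"hand": 0.2},
    {"ax": 0,"ay": 0,"az": 0,"dx": 0.7,"dy": -0.2,"dz": 19.4,"hand": 0.5},
    {"ax": 0,"ay": 0,"az": 0,"dx": 0.7,"dy": -0.2,"dz": 19.4,"hand": 1},
    {"ax": 0,"ay": 0,"az": 0,"dx": 0.7,"dy": -0.2,"dz": 19.4,"hand": 1},
  ],
)

```text
clock: 9.7
eef_pos: [431.0, 77.3, 35.5]
tool_rot: [3.14, -0.001, 1.455]
force: [-0.3, -0.6, 5.4]
width: 36.8
gripper_force: 58.9
```

Request:
send_rows(
  series=[
    {"ax": 0,"ay": 0,"az": 0,"dx": 0,"dy": 0,"dz": 0,"hand": 1},
    {"ax": 0,"ay": 0,"az": 0,"dx": 0,"dy": 0,"dz": 0,"hand": 1},
    {"ax": 0,"ay": 0,"az": 0,"dx": 0,"dy": 0,"dz": 0,"hand": 1},
    {"ax": 0,"ay": 0,"az": 0,"dx": 0,"dy": 0,"dz": 0,"hand": 1},
  ],
)

```text
clock: 10.1
eef_pos: [431.0, 77.3, 35.5]
tool_rot: [3.14, -0.001, 1.455]
force: [-0.3, 0.3, 5.5]
width: 36.9
gripper_force: 58.9
```

Request:
send_rows(
  series=[
    {"ax": 0,"ay": 0,"az": 0,"dx": 0,"dy": 0,"dz": -1,"hand": 1},
    {"ax": 0,"ay": 0,"az": 0,"dx": 0,"dy": 0,"dz": -5,"hand": 1},
    {"ax": 0,"ay": 0,"az": 0,"dx": 0,"dy": 0,"dz": -10,"hand": 1},
    {"ax": 0,"ay": 0,"az": 0,"dx": 0,"dy": 0,"dz": -15,"hand": 1},
    {"ax": 0,"ay": 0,"az": 0,"dx": -4,"dy": 0.6,"dz": -18,"hand": 1},
    {"ax": 0,"ay": 0,"az": 0,"dx": -9,"dy": 1.4,"dz": -18,"hand": 1},
    {"ax": 0,"ay": 0,"az": 0,"dx": -14,"dy": 2.1,"dz": -18,"hand": 1},
    {"ax": 0,"ay": 0,"az": 0,"dx": -19,"dy": 2.9,"dz": -18,"hand": 1},
    {"ax": 0,"ay": 0,"az": 0,"dx": -24,"dy": 3.6,"dz": -18,"hand": 1},
    {"ax": 0,"ay": 0,"az": 0,"dx": -28,"dy": 4.2,"dz": -18,"hand": 1},
  ],
)

```text
clock: 11.1
eef_pos: [439.0, -208.7, 215.2]
tool_rot: [3.141, 0.001, 1.453]
force: [0.7, 0.2, -1.2]
width: 36.7
gripper_force: 59.8
```

Request:
send_rows(
  series=[
    {"ax": 0,"ay": 0,"az": 0,"dx": -4,"dy": 0.6,"dz": 0,"hand": 1},
    {"ax": 0,"ay": 0,"az": 0,"dx": -9,"dy": 1.4,"dz": 0,"hand": 1},
    {"ax": 0,"ay": 0,"az": 0,"dx": -13,"dy": 2.0,"dz": 0,"hand": 1},
    {"ax": 0,"ay": 0,"az": 0,"dx": -15,"dy": 2.3,"dz": 0,"hand": 1},
    {"ax": 0,"ay": 0,"az": 0,"dx": -15.9,"dy": 2.45,"dz": 0,"hand": 1},
    {"ax": 0,"ay": 0,"az": 0,"dx": -15.9,"dy": 2.45,"dz": 0,"hand": 1},
    {"ax": 0,"ay": 0,"az": 0,"dx": -15.9,"dy": 2.45,"dz": 0,"hand": 1},
    {"ax": 0,"ay": 0,"az": 0,"dx": -15.9,"dy": 2.45,"dz": 0,"hand": 1},
  ],
)

```text
clock: 11.9
eef_pos: [446.1, -364.4, 214.3]
tool_rot: [-3.141, -0.002, 1.457]
force: [0.2, 0.6, -0.5]
width: 36.8
gripper_force: 59.8
```

```bash
python3 -c "
from h import *
d=grab('wrist','pics/w5.png')
go(446,-366,44.3,1.455)
print(proj(d,[[456.5,-284,108]]))"
```

```text
t 11.95 dx -0.14 dy 0.00 dz 17.00 az 0.002 dist 170.0 F [ 1.   0.7 -1.1] w 36.4
[[316.67095046  96.4918932 ]]
```

View pics/w5.png

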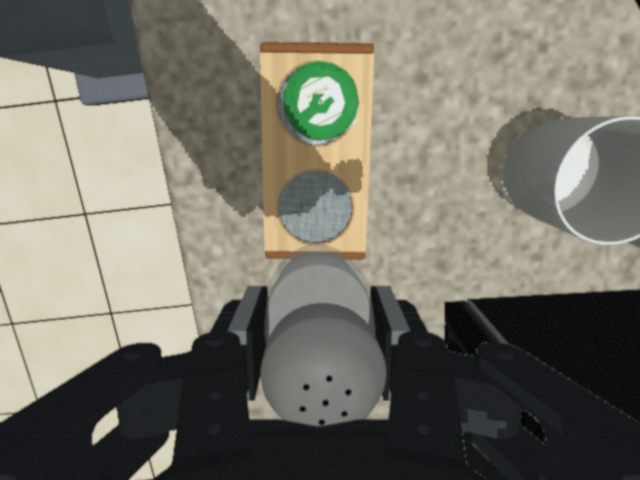

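The jar stands in the left recess (cap at (319,101)). The right recess at (315,206) is free. Lowering the salt.

Request:
send_rows(
  series=[
    {"ax": 0,"ay": 0,"az": 0,"dx": -0.1,"dy": 0,"dz": 4,"hand": 1},
    {"ax": 0,"ay": 0,"az": 0,"dx": -0.1,"dy": 0,"dz": 8,"hand": 1},
    {"ax": 0,"ay": 0,"az": 0,"dx": -0.1,"dy": 0,"dz": 12,"hand": 1},
    {"ax": 0,"ay": 0,"az": 0,"dx": -0.1,"dy": 0,"dz": 14.5,"hand": 1},
    {"ax": 0,"ay": 0,"az": 0,"dx": -0.1,"dy": 0,"dz": 16,"hand": 1},
    {"ax": 0,"ay": 0,"az": 0,"dx": -0.1,"dy": 0,"dz": 16.6,"hand": 1},
    {"ax": 0,"ay": 0,"az": 0,"dx": -0.1,"dy": 0,"dz": 16.9,"hand": 1},
    {"ax": 0,"ay": 0,"az": 0,"dx": -0.1,"dy": 0,"dz": 17,"hand": 1},
    {"ax": 0,"ay": 0,"az": 0,"dx": -0.1,"dy": 0,"dz": 17,"hand": 1},
    {"ax": 0,"ay": 0,"az": 0,"dx": -0.1,"dy": 0,"dz": 17,"hand": 1},
  ],
)

```text
clock: 12.95
eef_pos: [446.1, -367.9, 45.2]
tool_rot: [3.14, 0.001, 1.455]
force: [-0.4, -0.3, -1.2]
width: 36.7
gripper_force: 59.8
```

Small correction (+2 mm in y, 1 mm down), then release.

Request:
send_rows(
  series=[
    {"ax": 0,"ay": 0,"az": 0,"dx": 0.2,"dy": 0,"dz": 0.05,"hand": 1},
    {"ax": 0,"ay": 0,"az": 0,"dx": 0.2,"dy": 0,"dz": 0.1,"hand": 1},
    {"ax": 0,"ay": 0,"az": 0,"dx": 0.2,"dy": 0,"dz": 0.1,"hand": 1},
    {"ax": 0,"ay": 0,"az": 0,"dx": 0.2,"dy": 0,"dz": 0.1,"hand": 0.5},
    {"ax": 0,"ay": 0,"az": 0,"dx": 0.2,"dy": 0,"dz": 0.1,"hand": 0.2},
    {"ax": 0,"ay": 0,"az": 0,"dx": 0.2,"dy": 0,"dz": 0.1,"hand": 0},
    {"ax": 0,"ay": 0,"az": 0,"dx": 0.2,"dy": 0,"dz": 0.1,"hand": 0},
    {"ax": 0,"ay": 0,"az": 0,"dx": 0.2,"dy": 0,"dz": 0.1,"hand": 0},
    {"ax": 0,"ay": 0,"az": 0,"dx": 0.2,"dy": 0,"dz": -2,"hand": 0},
    {"ax": 0,"ay": 0,"az": 0,"dx": 0.2,"dy": 0,"dz": -6,"hand": 0},
  ],
)

```text
clock: 13.95
eef_pos: [444.2, -363.9, 102.5]
tool_rot: [-3.136, -0.003, 1.455]
force: [-0.2, 0.1, 1.3]
width: 85.4
gripper_force: 0.0
```

Request:
send_rows(
  series=[
    {"ax": 0,"ay": 0,"az": 0,"dx": 0,"dy": 0,"dz": -4,"hand": 0},
    {"ax": 0,"ay": 0,"az": 0,"dx": 0,"dy": 0,"dz": -8,"hand": 0},
    {"ax": 0,"ay": 0,"az": 0.055,"dx": 4,"dy": -0.6,"dz": -11.5,"hand": 0},
    {"ax": 0,"ay": 0,"az": 0.055,"dx": 9,"dy": -1.3,"dz": -11.5,"hand": 0},
    {"ax": 0,"ay": 0,"az": 0.055,"dx": 14,"dy": -2,"dz": -11.5,"hand": 0},
    {"ax": 0,"ay": 0,"az": 0.055,"dx": 19,"dy": -2.7,"dz": -11.5,"hand": 0},
    {"ax": 0,"ay": 0,"az": 0.055,"dx": 24,"dy": -3.4,"dz": -11.5,"hand": 0},
    {"ax": 0,"ay": 0,"az": 0.055,"dx": 28,"dy": -4,"dz": -11.5,"hand": 0},
    {"ax": 0,"ay": 0,"az": 0.055,"dx": 31.3,"dy": -4.5,"dz": -11.5,"hand": 0},
    {"ax": 0,"ay": 0,"az": 0.055,"dx": 31.3,"dy": -4.5,"dz": -11.5,"hand": 0},
  ],
)

```text
clock: 14.95
eef_pos: [436.7, -43.9, 218.8]
tool_rot: [-3.139, -0.003, 1.408]
force: [0.4, -1.1, -0.2]
width: 85.0
gripper_force: 0.0
```

Request:
send_rows(
  series=[
    {"ax": 0,"ay": 0,"az": 0,"dx": 0,"dy": 0,"dz": 0,"hand": 0},
    {"ax": 0,"ay": 0,"az": 0,"dx": 0,"dy": 0,"dz": 0,"hand": 0},
    {"ax": 0,"ay": 0,"az": 0,"dx": 0,"dy": 0,"dz": 0,"hand": 0},
  ],
)

```text
clock: 15.25
eef_pos: [437.4, -50.9, 219.5]
tool_rot: [3.141, 0.0, 1.397]
force: [0.0, 0.2, -0.4]
width: 85.2
gripper_force: 0.0
```

```bash
python3 -c "
from h import *
d=grab('wrist','pics/w6.png')
print(proj(d,[[438,-46,28],[434,-54,28]]))
go(438,-46,5,1.40)"
```

```text
[[315.40899303 202.94546228]
 [312.27651611 213.4202374 ]]
t 15.3 dx 0.48 dy -0.02 dz 21.44 az -0.003 dist 214.0 F [ 0.6  0.2 -0.5] w 85.2
```

View pics/w6.png

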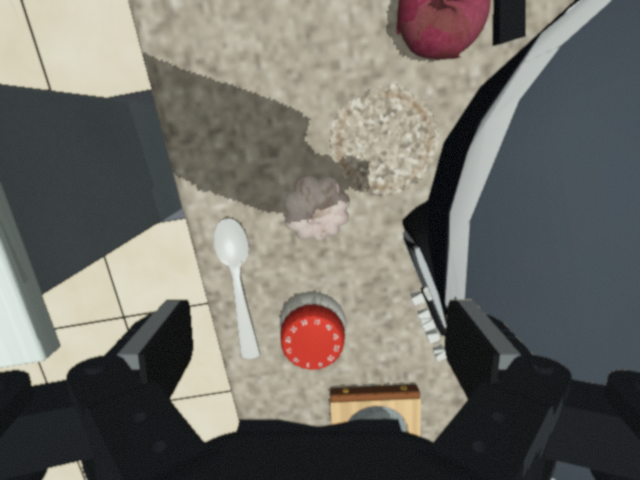

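Garlic at (317,208); the pot rim is near (455,230) on the right. Checking clearance.

```bash
python3 -c "
from h import *
d=load('pics/w6.npz')
print('garlic',at(d,317,208,32))
for z in (0,100,150):print(z,at(d,450,230,z),at(d,405,222,z))
t=load('pics/top0.npz')
for z in (0,100,150,170):print(z,at(t,393,255,z),at(t,404,264,z))
q=at(d,317,208,32);go(q[0],q[1],6,1.40)"
```

```text
garlic [438.68271718 -49.51438126  32.        ]
0 [549.94536715 -95.65330977   0.        ] [511.61210794 -81.49621916   0.        ]
100 [522.51039825 -65.38670897 100.        ] [494.78213775 -55.14621536 100.        ]
150 [508.7929138  -50.25340857 150.        ] [486.36715266 -41.97121345 150.        ]
0 [ 5.46223525e+02 -4.86738881e+01  2.27373675e-13] [528.57409777 -83.53912965   0.        ]
100 [511.36389729 -43.47746132 100.        ] [494.8153195  -76.16804991 100.        ]
150 [493.93408348 -40.87924793 150.        ] [477.93593036 -72.48251004 150.        ]
170 [486.96215795 -39.83996257 170.        ] [471.18417471 -71.00829409 170.        ]
t 15.3 dx 0.15 dy 0.11 dz 21.34 az -0.003 dist 213.0 F [ 0.6  0.2 -0.5] w 85.2
```

The knuckles could come close to the pot, so I'll turn the grasp to close along y (yaw 0.2) before descending.

Request:
send_rows(
  series=[
    {"ax": 0,"ay": 0,"az": 1.2,"dx": 0.15,"dy": 0.1,"dz": 0,"hand": 0},
    {"ax": 0,"ay": 0,"az": 1.2,"dx": 0.15,"dy": 0.1,"dz": 0,"hand": 0},
    {"ax": 0,"ay": 0,"az": 1.2,"dx": 0.15,"dy": 0.1,"dz": 0,"hand": 0},
    {"ax": 0,"ay": 0,"az": 1.2,"dx": 0.15,"dy": 0.1,"dz": 0,"hand": 0},
    {"ax": 0,"ay": 0,"az": 1.2,"dx": 0.15,"dy": 0.1,"dz": 0,"hand": 0},
    {"ax": 0,"ay": 0,"az": 1.2,"dx": 0.15,"dy": 0.1,"dz": 0,"hand": 0},
    {"ax": 0,"ay": 0,"az": 1.2,"dx": 0.15,"dy": 0.1,"dz": 0,"hand": 0},
    {"ax": 0,"ay": 0,"az": 1.2,"dx": 0.15,"dy": 0.1,"dz": 0,"hand": 0},
    {"ax": 0,"ay": 0,"az": 1.2,"dx": 0.15,"dy": 0.1,"dz": 0,"hand": 0},
    {"ax": 0,"ay": 0,"az": 1.2,"dx": 0.15,"dy": 0.1,"dz": 0,"hand": 0},
  ],
)

```text
clock: 16.3
eef_pos: [438.5, -48.7, 219.2]
tool_rot: [3.141, 0.0, 0.202]
force: [0.4, 0.9, -0.8]
width: 85.6
gripper_force: 0.0
```

Request:
send_rows(
  series=[
    {"ax": 0,"ay": 0,"az": 0,"dx": 0,"dy": 0,"dz": 4,"hand": 0},
    {"ax": 0,"ay": 0,"az": 0,"dx": 0,"dy": 0,"dz": 8,"hand": 0},
    {"ax": 0,"ay": 0,"az": 0,"dx": 0,"dy": 0,"dz": 12,"hand": 0},
    {"ax": 0,"ay": 0,"az": 0,"dx": 0,"dy": 0,"dz": 16,"hand": 0},
    {"ax": 0,"ay": 0,"az": 0,"dx": 0,"dy": 0,"dz": 19,"hand": 0},
    {"ax": 0,"ay": 0,"az": 0,"dx": 0,"dy": 0,"dz": 20.5,"hand": 0},
    {"ax": 0,"ay": 0,"az": 0,"dx": 0,"dy": 0,"dz": 21.3,"hand": 0},
    {"ax": 0,"ay": 0,"az": 0,"dx": 0,"dy": 0,"dz": 21.3,"hand": 0},
  ],
)

```text
clock: 17.1
eef_pos: [438.4, -48.4, 5.7]
tool_rot: [-3.14, 0.0, 0.2]
force: [0.3, -0.1, 1.0]
width: 85.6
gripper_force: 0.0
```

Request:
send_rows(
  series=[
    {"ax": 0,"ay": 0,"az": 0,"dx": 0,"dy": 0,"dz": 0,"hand": 0.2},
    {"ax": 0,"ay": 0,"az": 0,"dx": 0,"dy": 0,"dz": 0,"hand": 0.4},
    {"ax": 0,"ay": 0,"az": 0,"dx": 0,"dy": 0,"dz": 0,"hand": 1},
    {"ax": 0,"ay": 0,"az": 0,"dx": 0,"dy": 0,"dz": 0,"hand": 1},
    {"ax": 0,"ay": 0,"az": 0,"dx": 0,"dy": 0,"dz": 0,"hand": 1},
    {"ax": 0,"ay": 0,"az": 0,"dx": 0,"dy": 0,"dz": 0,"hand": 1},
    {"ax": 0,"ay": 0,"az": 0,"dx": 0,"dy": 0,"dz": 0,"hand": 1},
  ],
)

```text
clock: 17.8
eef_pos: [439.1, -48.3, 7.6]
tool_rot: [3.14, -0.002, 0.201]
force: [-0.5, -0.2, 11.1]
width: 51.6
gripper_force: 60.4
```

Request:
send_rows(
  series=[
    {"ax": 0,"ay": 0,"az": 0,"dx": 0,"dy": 0,"dz": -1,"hand": 1},
    {"ax": 0,"ay": 0,"az": 0,"dx": 0,"dy": 0,"dz": -5,"hand": 1},
    {"ax": 0,"ay": 0,"az": 0,"dx": 0,"dy": 0,"dz": -10,"hand": 1},
    {"ax": 0,"ay": 0,"az": 0,"dx": 0,"dy": 0,"dz": -15,"hand": 1},
    {"ax": 0,"ay": 0,"az": 0,"dx": 0,"dy": 0,"dz": -19,"hand": 1},
    {"ax": 0,"ay": 0,"az": -0.15,"dx": 2,"dy": -3.2,"dz": -19,"hand": 1},
    {"ax": 0,"ay": 0,"az": -0.3,"dx": 4.5,"dy": -7.2,"dz": -19,"hand": 1},
    {"ax": 0,"ay": 0,"az": -0.45,"dx": 7,"dy": -11.3,"dz": -19,"hand": 1},
    {"ax": 0,"ay": 0,"az": -0.6,"dx": 9.5,"dy": -15.4,"dz": -19,"hand": 1},
    {"ax": 0,"ay": 0,"az": -0.7,"dx": 11,"dy": -17.8,"dz": -19,"hand": 1},
  ],
)

```text
clock: 18.8
eef_pos: [511.4, 153.4, 196.7]
tool_rot: [-3.141, -0.002, 0.911]
force: [-0.3, -1.2, -0.6]
width: 51.8
gripper_force: 62.8
```

```bash
python3 -c "
from h import *
go(531,145,200,1.40)"
```

```text
t 18.8 dx 0.54 dy 2.07 dz -0.33 az -0.489 dist 22.0 F [-0.3 -1.2 -0.6] w 51.8
```

Request:
send_rows(
  series=[
    {"ax": 0,"ay": 0,"az": -0.15,"dx": 0.5,"dy": 2.0,"dz": 0,"hand": 1},
    {"ax": 0,"ay": 0,"az": -0.3,"dx": 0.5,"dy": 2.0,"dz": 0,"hand": 1},
    {"ax": 0,"ay": 0,"az": -0.4,"dx": 0.5,"dy": 2.0,"dz": 0,"hand": 1},
    {"ax": 0,"ay": 0,"az": -0.49,"dx": 0.5,"dy": 2.0,"dz": 0,"hand": 1},
    {"ax": 0,"ay": 0,"az": -0.49,"dx": 0.5,"dy": 2.0,"dz": 0,"hand": 1},
    {"ax": 0,"ay": 0,"az": -0.49,"dx": 0.5,"dy": 2.0,"dz": 0,"hand": 1},
    {"ax": 0,"ay": 0,"az": -0.49,"dx": 0.5,"dy": 2.0,"dz": 0,"hand": 1},
  ],
)

```text
clock: 19.5
eef_pos: [529.6, 139.9, 196.4]
tool_rot: [3.142, 0.0, 1.389]
force: [0.1, 0.0, -0.1]
width: 52.0
gripper_force: 62.8
```

```bash
python3 -c "
from h import *
d=grab('wrist','pics/w7.png')
go(531,203,16.5,1.40)"
```

```text
t 19.55 dx 6.24 dy -1.01 dz 17.99 az -0.011 dist 191.0 F [-0.5  0.6 -0.7] w 51.5
```

View pics/w7.png

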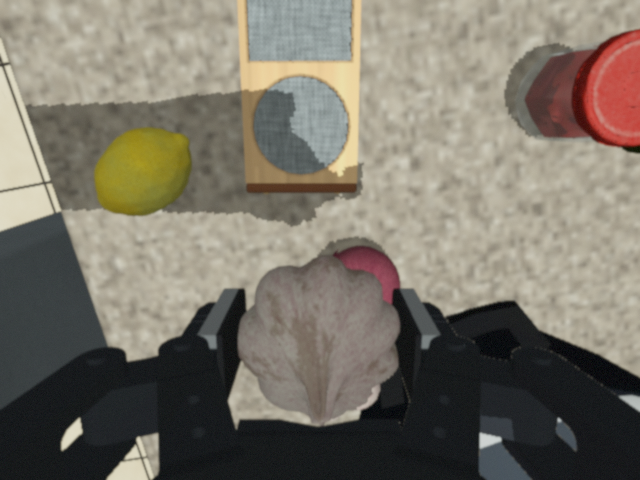

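Garlic is held, and the round recess is centred at (301,124).

```bash
python3 -c "
from h import *
d=load('pics/w7.npz')
q=at(d,301,124,9);print(q,at(d,248,192,14),at(d,357,192,14),at(d,248,62,14),at(d,353,62,14))
a=at(d,248,62,14)-at(d,353,62,14); print('yaw',np.arctan2(a[1],a[0])-np.pi/2)
a=at(d,248,192,14)-at(d,357,192,14); print('yaw',np.arctan2(a[1],a[0])-np.pi/2)
go(q[0],q[1]-1,17,1.40)"
```

```text
[530.82283968 206.95168846   9.        ] [480.78283663 164.41377027  14.        ] [563.90208781 149.00208079  14.        ] [501.89359956 256.03349782  14.        ] [576.01878728 242.30056226  14.        ]
yaw 1.3876066118724508
yaw 1.3874617707242067
t 19.55 dx 6.52 dy -1.08 dz 17.94 az -0.011 dist 191.0 F [-0.5  0.6 -0.7] w 51.5
```

Request:
send_rows(
  series=[
    {"ax": 0,"ay": 0,"az": 0,"dx": 3,"dy": -0.5,"dz": 0,"hand": 1},
    {"ax": 0,"ay": 0,"az": 0,"dx": 6.4,"dy": -1.1,"dz": 3,"hand": 1},
    {"ax": 0,"ay": 0,"az": 0,"dx": 6.4,"dy": -1.1,"dz": 7,"hand": 1},
    {"ax": 0,"ay": 0,"az": 0,"dx": 6.4,"dy": -1.1,"dz": 11,"hand": 1},
    {"ax": 0,"ay": 0,"az": 0,"dx": 6.4,"dy": -1.1,"dz": 14.5,"hand": 1},
    {"ax": 0,"ay": 0,"az": 0,"dx": 6.4,"dy": -1.1,"dz": 15.5,"hand": 1},
    {"ax": 0,"ay": 0,"az": 0,"dx": 6.4,"dy": -1.1,"dz": 15.5,"hand": 1},
    {"ax": 0,"ay": 0,"az": 0,"dx": 6.4,"dy": -1.1,"dz": 15.5,"hand": 1},
  ],
)

```text
clock: 20.35
eef_pos: [531.7, 204.7, 42.6]
tool_rot: [3.14, -0.001, 1.389]
force: [-0.2, 0.1, -0.0]
width: 52.0
gripper_force: 62.8
```

Request:
send_rows(
  series=[
    {"ax": 0,"ay": 0,"az": 0,"dx": 0,"dy": 0,"dz": 1.2,"hand": 1},
    {"ax": 0,"ay": 0,"az": 0,"dx": 0,"dy": 0,"dz": 2.2,"hand": 1},
    {"ax": 0,"ay": 0,"az": 0,"dx": 0,"dy": 0,"dz": 2.6,"hand": 1},
    {"ax": 0,"ay": 0,"az": 0,"dx": 0,"dy": 0,"dz": 2.7,"hand": 1},
    {"ax": 0,"ay": 0,"az": 0,"dx": 0,"dy": 0,"dz": 2.7,"hand": 1},
  ],
)

```text
clock: 20.85
eef_pos: [530.3, 205.0, 15.6]
tool_rot: [-3.141, -0.001, 1.39]
force: [-3.4, 0.7, 13.2]
width: 52.0
gripper_force: 63.8
```

Request:
send_rows(
  series=[
    {"ax": 0,"ay": 0,"az": 0,"dx": 0,"dy": 0,"dz": -0.05,"hand": 0.3},
    {"ax": 0,"ay": 0,"az": 0,"dx": 0,"dy": 0,"dz": -0.05,"hand": 0.1},
    {"ax": 0,"ay": 0,"az": 0,"dx": 0,"dy": 0,"dz": -0.05,"hand": 0},
    {"ax": 0,"ay": 0,"az": 0,"dx": 0,"dy": 0,"dz": -0.05,"hand": 0},
    {"ax": 0,"ay": 0,"az": 0,"dx": 0,"dy": 0,"dz": -0.05,"hand": 0},
    {"ax": 0,"ay": 0,"az": 0,"dx": 0,"dy": 0,"dz": -2,"hand": 0},
    {"ax": 0,"ay": 0,"az": 0,"dx": 0,"dy": 0,"dz": -6,"hand": 0},
    {"ax": 0,"ay": 0,"az": 0,"dx": 0,"dy": 0,"dz": -11,"hand": 0},
    {"ax": 0,"ay": 0,"az": 0,"dx": 0,"dy": 0,"dz": -16,"hand": 0},
    {"ax": 0,"ay": 0,"az": 0,"dx": 0,"dy": 0,"dz": -20,"hand": 0},
  ],
)

```text
clock: 21.85
eef_pos: [530.9, 204.6, 217.0]
tool_rot: [3.14, -0.001, 1.389]
force: [-0.0, 1.0, -0.2]
width: 85.3
gripper_force: 0.0
```

```bash
python3 -c "
from h import *
go(413,194,220,0.54)"
```

```text
t 21.85 dx -3.16 dy -11.41 dz -0.30 az 0.849 dist 118.0 F [-0.   1.  -0.2] w 85.3
```

Request:
send_rows(
  series=[
    {"ax": 0,"ay": 0,"az": 0.86,"dx": -3.2,"dy": -11.4,"dz": 0,"hand": 0},
    {"ax": 0,"ay": 0,"az": 0.86,"dx": -3.2,"dy": -11.4,"dz": 0,"hand": 0},
    {"ax": 0,"ay": 0,"az": 0.86,"dx": -3.2,"dy": -11.4,"dz": 0,"hand": 0},
    {"ax": 0,"ay": 0,"az": 0.86,"dx": -3.2,"dy": -11.4,"dz": 0,"hand": 0},
    {"ax": 0,"ay": 0,"az": 0.86,"dx": -3.2,"dy": -11.4,"dz": 0,"hand": 0},
    {"ax": 0,"ay": 0,"az": 0.86,"dx": -3.2,"dy": -11.4,"dz": 0,"hand": 0},
    {"ax": 0,"ay": 0,"az": 0.86,"dx": -3.2,"dy": -11.4,"dz": 0,"hand": 0},
    {"ax": 0,"ay": 0,"az": 0.86,"dx": -3.2,"dy": -11.4,"dz": 0,"hand": 0},
    {"ax": 0,"ay": 0,"az": 0.86,"dx": -3.2,"dy": -11.4,"dz": 0,"hand": 0},
  ],
)

```text
clock: 22.75
eef_pos: [412.6, 193.7, 214.3]
tool_rot: [-3.141, 0.0, 0.532]
force: [0.1, -1.4, 0.3]
width: 85.6
gripper_force: 0.0
```

```bash
python3 -c "
from h import *
d=grab('wrist','pics/w8.png')
im=cv2.imread('pics/w8.png');h=cv2.cvtColor(im,cv2.COLOR_BGR2HSV)
m=cv2.inRange(h,(20,110,60),(35,255,255));m[300:]=0
c=max(cv2.findContours(m,0,1)[0],key=cv2.contourArea);e=cv2.fitEllipse(c);print(e,cv2.contourArea(c))
(u,v),(w,l),a=e;a=np.radians(a);du,dv=-np.sin(a),np.cos(a);A=at(d,u+du*l/2,v+dv*l/2,29);B=at(d,u-du*l/2,v-dv*l/2,29)
print(A,B,at(d,u,v,29),np.linalg.norm(A-B),np.arctan2(*(B-A)[[1,0]]))
go(*at(d,u,v,29)[:2],6,0.53)"
```

```text
((316.4125061035156, 211.48431396484375), (70.80998229980469, 96.42475891113281), 2.6387059688568115) 5315.0
[377.07999253 176.2518848   29.        ] [446.00271123 212.48287219  29.        ] [412.57742983 194.91205299  29.        ] 77.86543264311243 0.4839764302131701
t 22.8 dx 0.06 dy -0.11 dz 20.83 az 0.001 dist 208.0 F [-0.1 -0.2  0. ] w 85.3
```

View pics/w8.png

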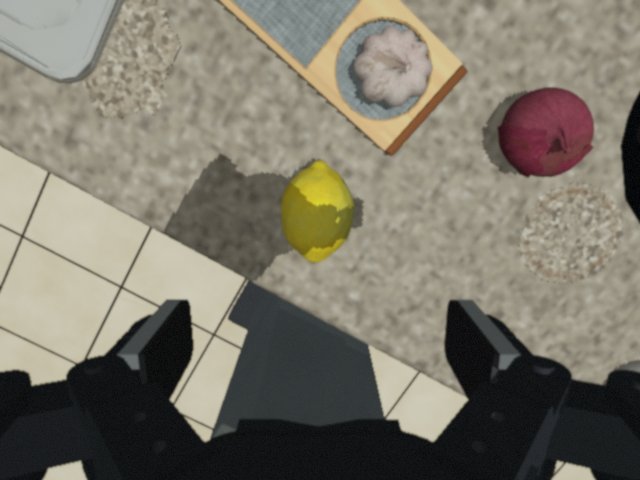

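The garlic sits upright in the round recess at (393,68). The lemon is centred at (317,211) and aligned with the tool. Descending and gripping.

Request:
send_rows(
  series=[
    {"ax": 0,"ay": 0,"az": 0.02,"dx": 0.1,"dy": -0.1,"dz": 4,"hand": 0},
    {"ax": 0,"ay": 0,"az": 0.02,"dx": 0.1,"dy": -0.1,"dz": 8,"hand": 0},
    {"ax": 0,"ay": 0,"az": 0.02,"dx": 0.1,"dy": -0.1,"dz": 12,"hand": 0},
    {"ax": 0,"ay": 0,"az": 0.02,"dx": 0.1,"dy": -0.1,"dz": 16,"hand": 0},
    {"ax": 0,"ay": 0,"az": 0.02,"dx": 0.1,"dy": -0.1,"dz": 19,"hand": 0},
    {"ax": 0,"ay": 0,"az": 0.02,"dx": 0.1,"dy": -0.1,"dz": 20.3,"hand": 0},
    {"ax": 0,"ay": 0,"az": 0.02,"dx": 0.1,"dy": -0.1,"dz": 20.8,"hand": 0},
    {"ax": 0,"ay": 0,"az": 0.02,"dx": 0.1,"dy": -0.1,"dz": 20.8,"hand": 0},
    {"ax": 0,"ay": 0,"az": 0.02,"dx": 0.1,"dy": -0.1,"dz": 20.8,"hand": 0.2},
    {"ax": 0,"ay": 0,"az": 0.02,"dx": 0.1,"dy": -0.1,"dz": 20.8,"hand": 0.3},
  ],
)

```text
clock: 23.8
eef_pos: [413.6, 195.5, 7.2]
tool_rot: [3.141, -0.002, 0.51]
force: [-0.2, -0.0, 0.8]
width: 60.2
gripper_force: 0.0
```

Request:
send_rows(
  series=[
    {"ax": 0,"ay": 0,"az": 0,"dx": 0,"dy": 0,"dz": 0,"hand": 0.5},
    {"ax": 0,"ay": 0,"az": 0,"dx": 0,"dy": 0,"dz": 0,"hand": 1},
    {"ax": 0,"ay": 0,"az": 0,"dx": 0,"dy": 0,"dz": 0,"hand": 1},
    {"ax": 0,"ay": 0,"az": 0,"dx": 0,"dy": 0,"dz": 0,"hand": 1},
    {"ax": 0,"ay": 0,"az": 0,"dx": 0,"dy": 0,"dz": 0,"hand": 1},
  ],
)

```text
clock: 24.3
eef_pos: [413.6, 195.5, 7.8]
tool_rot: [-3.142, -0.002, 0.51]
force: [-1.6, -0.4, 10.3]
width: 54.2
gripper_force: 61.0
```

Request:
send_rows(
  series=[
    {"ax": 0,"ay": 0,"az": 0,"dx": 0,"dy": 0,"dz": -1,"hand": 1},
    {"ax": 0,"ay": 0,"az": 0,"dx": 0,"dy": 0,"dz": -5,"hand": 1},
    {"ax": 0,"ay": 0,"az": 0,"dx": 0,"dy": 0,"dz": -10,"hand": 1},
    {"ax": 0,"ay": 0,"az": 0,"dx": 0,"dy": 0,"dz": -15,"hand": 1},
    {"ax": 0,"ay": 0,"az": -0.15,"dx": 3,"dy": 0.8,"dz": -19,"hand": 1},
    {"ax": 0,"ay": 0,"az": -0.3,"dx": 6,"dy": 1.6,"dz": -19,"hand": 1},
    {"ax": 0,"ay": 0,"az": -0.45,"dx": 9,"dy": 2.5,"dz": -19,"hand": 1},
    {"ax": 0,"ay": 0,"az": -0.6,"dx": 12,"dy": 3.3,"dz": -19,"hand": 1},
    {"ax": 0,"ay": 0,"az": -0.75,"dx": 12,"dy": 3.3,"dz": -19,"hand": 1},
    {"ax": 0,"ay": 0,"az": -0.878,"dx": 12,"dy": 3.3,"dz": -19,"hand": 1},
  ],
)

```text
clock: 25.3
eef_pos: [534.2, 224.9, 196.6]
tool_rot: [3.141, 0.0, 1.394]
force: [-0.6, 0.1, -1.6]
width: 54.1
gripper_force: 63.8
```

Request:
send_rows(
  series=[
    {"ax": 0,"ay": 0,"az": 0,"dx": 0,"dy": 0,"dz": 0,"hand": 1},
    {"ax": 0,"ay": 0,"az": 0,"dx": 0,"dy": 0,"dz": 0,"hand": 1},
    {"ax": 0,"ay": 0,"az": 0,"dx": 0,"dy": 0,"dz": 0,"hand": 1},
  ],
)

```text
clock: 25.6
eef_pos: [533.5, 224.9, 196.5]
tool_rot: [-3.142, 0.0, 1.386]
force: [0.3, 0.1, -1.3]
width: 54.5
gripper_force: 63.8
```

```bash
python3 -c "
from h import *
d=grab('wrist','pics/w9.png')
go(548,299.5,40,1.388)"
```

```text
t 25.65 dx 7.59 dy 0.05 dz 15.64 az -0.002 dist 174.0 F [ 1.1 -0.1 -1.2] w 54.0
```

View pics/w9.png

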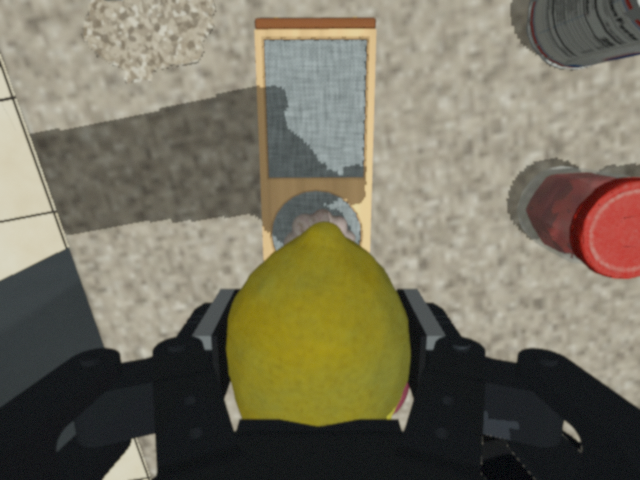

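The lemon is held straight. The oblong recess has corners (264,39), (367,39), (365,177), (266,177).

```bash
python3 -c "
from h import *
d=load('pics/w9.npz')
C=np.array([at(d,*p,14) for p in ((264,39),(367,39),(365,177),(266,177))]);print(C,C.mean(0))
e=C[0]-C[1];print(np.arctan2(e[1],e[0])-np.pi/2)
go(*C.mean(0)[:2],40,1.388)"
```

```text
[[520.67655702 353.90692934  14.        ]
 [592.42384839 340.40234904  14.        ]
 [575.71351175 244.29043987  14.        ]
 [500.93645887 258.37400778  14.        ]] [547.43759401 299.24343151  14.        ]
1.3847488133609627
t 25.65 dx 7.56 dy 0.00 dz 15.64 az -0.002 dist 174.0 F [ 1.1 -0.1 -1.2] w 54.0
```

Request:
send_rows(
  series=[
    {"ax": 0,"ay": 0,"az": 0,"dx": 4,"dy": 0,"dz": 0,"hand": 1},
    {"ax": 0,"ay": 0,"az": 0,"dx": 7.6,"dy": 0,"dz": 2,"hand": 1},
    {"ax": 0,"ay": 0,"az": 0,"dx": 7.6,"dy": 0,"dz": 6,"hand": 1},
    {"ax": 0,"ay": 0,"az": 0,"dx": 7.6,"dy": 0,"dz": 10,"hand": 1},
    {"ax": 0,"ay": 0,"az": 0,"dx": 7.6,"dy": 0,"dz": 14,"hand": 1},
    {"ax": 0,"ay": 0,"az": 0,"dx": 7.6,"dy": 0,"dz": 15.6,"hand": 1},
    {"ax": 0,"ay": 0,"az": 0,"dx": 7.6,"dy": 0,"dz": 15.6,"hand": 1},
    {"ax": 0,"ay": 0,"az": 0,"dx": 7.6,"dy": 0,"dz": 15.6,"hand": 1},
  ],
)

```text
clock: 26.45
eef_pos: [548.8, 299.7, 41.5]
tool_rot: [3.14, -0.001, 1.387]
force: [-0.4, 0.6, -0.6]
width: 54.3
gripper_force: 63.9
```

Request:
send_rows(
  series=[
    {"ax": 0,"ay": 0,"az": 0,"dx": 0,"dy": -0.05,"dz": 1.2,"hand": 1},
    {"ax": 0,"ay": 0,"az": 0,"dx": 0,"dy": -0.05,"dz": 2.1,"hand": 1},
    {"ax": 0,"ay": 0,"az": 0,"dx": 0,"dy": -0.05,"dz": 2.4,"hand": 1},
    {"ax": 0,"ay": 0,"az": 0,"dx": 0,"dy": -0.05,"dz": 2.55,"hand": 1},
    {"ax": 0,"ay": 0,"az": 0,"dx": 0,"dy": -0.05,"dz": 2.55,"hand": 1},
    {"ax": 0,"ay": 0,"az": 0,"dx": 0,"dy": -0.05,"dz": 2.55,"hand": 1},
  ],
)

```text
clock: 27.05
eef_pos: [546.7, 299.8, 15.9]
tool_rot: [-3.141, -0.001, 1.388]
force: [-3.4, -2.0, 7.1]
width: 54.4
gripper_force: 64.4
```

Light contact at the expected height. I'll release gently and retreat.

Request:
send_rows(
  series=[
    {"ax": 0,"ay": 0,"az": 0,"dx": 0,"dy": 0,"dz": 0,"hand": 0.3},
    {"ax": 0,"ay": 0,"az": 0,"dx": 0,"dy": 0,"dz": 0,"hand": 0.15},
    {"ax": 0,"ay": 0,"az": 0,"dx": 0,"dy": 0,"dz": 0,"hand": 0},
    {"ax": 0,"ay": 0,"az": 0,"dx": 0,"dy": 0,"dz": 0,"hand": 0},
    {"ax": 0,"ay": 0,"az": 0,"dx": 0,"dy": 0,"dz": 0,"hand": 0},
    {"ax": 0,"ay": 0,"az": 0,"dx": 0,"dy": 0,"dz": -2,"hand": 0},
    {"ax": 0,"ay": 0,"az": 0,"dx": 0,"dy": 0,"dz": -6,"hand": 0},
    {"ax": 0,"ay": 0,"az": 0,"dx": 0,"dy": 0,"dz": -11,"hand": 0},
    {"ax": 0,"ay": 0,"az": 0,"dx": 0,"dy": 0,"dz": -16,"hand": 0},
    {"ax": 0,"ay": 0,"az": 0,"dx": -4,"dy": 0,"dz": -20,"hand": 0},
  ],
)

```text
clock: 28.05
eef_pos: [541.8, 270.4, 213.0]
tool_rot: [3.138, -0.006, 1.395]
force: [0.3, 0.6, 0.1]
width: 85.3
gripper_force: 0.0
```

Request:
send_rows(
  series=[
    {"ax": 0,"ay": 0,"az": 0,"dx": -3,"dy": 0,"dz": 0,"hand": 0},
    {"ax": 0,"ay": 0,"az": 0,"dx": -5,"dy": 0,"dz": 0,"hand": 0},
    {"ax": 0,"ay": 0,"az": 0,"dx": -5,"dy": 0,"dz": 0,"hand": 0},
    {"ax": 0,"ay": 0,"az": 0,"dx": -5,"dy": 0,"dz": 0,"hand": 0},
    {"ax": 0,"ay": 0,"az": 0,"dx": -5,"dy": 0,"dz": 0,"hand": 0},
  ],
)

```text
clock: 28.55
eef_pos: [531.6, 217.4, 209.8]
tool_rot: [-3.141, -0.001, 1.39]
force: [0.0, -0.1, 0.8]
width: 85.2
gripper_force: 0.0
```

```bash
python3 -c "
from h import *
grab('wrist','pics/w10.png');grab('scene','pics/s1.png')
a=cv2.imread('pics/w10.png');b=cv2.imread('pics/s1.png')[190:420,220:500]
b=cv2.resize(b,(400,329));a=cv2.resize(a,(400,300))
cv2.imwrite('pics/f.png',np.hstack([np.vstack([a,np.zeros((29,400,3),np.uint8)]),b]))"
```

```text
(no output)
```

View pics/f.png

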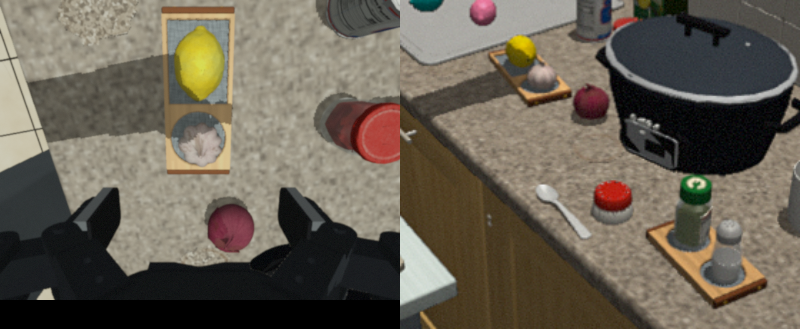

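Lemon at (199,62) and garlic at (198,143) are seated in the tray, and the onion and timer are unmoved. One close crop of the caddy to confirm the salt.

```bash
python3 -c "
import cv2
b=cv2.imread('pics/s1.png')[300:410,380:490]
cv2.imwrite('pics/g.png',cv2.resize(b,None,fx=5,fy=5,interpolation=cv2.INTER_CUBIC))"
```

```text
(no output)
```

View pics/g.png

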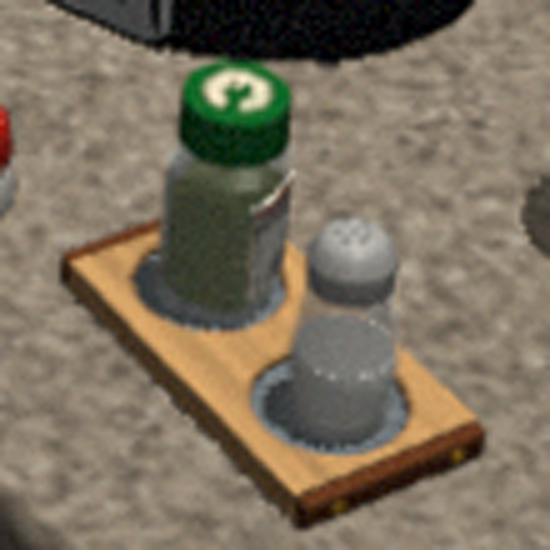

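Jar (foot at (215,300)) and salt (foot at (340,425)) both stand upright inside their recesses.

```bash
python3 -c "
from h import *
print(finish_job())"
```

```text
the job is handed in; nothing more can be done
None
```

The job is handed in at about 29 s on the robot's clock: in the last pictures jar and salt stand in the caddy's left and right recesses, garlic and lemon sit in the tray's round and oblong ones, and the onion and timer look unmoved.

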